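# Undo a polishing wheel's nut of unknown thread hand

## Robot

A 7-joint arm with a two-finger parallel gripper is mounted at the origin on the work surface. World frame = base frame: x ahead of the robot, y to its left, z up, the work surface at z = 0. Lengths are in m, angles in rad, forces in N, time in s.
With the tool pointing down it reaches from about 0.425 to 0.925 m from the base axis. Payload 6.8 kg.
Tool frame: the origin (TCP) lies midway between the tips of the shut fingers; the grasp point (between the pads) lies 19 mm behind it; z points along the fingers, y is the line along which they close (so a half turn about z gives the same grasp; the last joint's range is limited). The gripper opens to 85 mm and grips with 20 to 120 N. Pads are 22 mm wide; open, the fingers measure 114 mm over their backs; the gripper's body (76 mm by 85 mm) begins 54 mm behind the grasp point. The pads swing forward as they close: fully open they stand 13 mm farther back than shut.
Start: joints at [1.161, 0.477, 0.022, 1.555, -0.011, 1.109, -0.083], TCP at [0.201, -0.645, 0.231] pointing down, gripper open.
Joint ranges: [-2.96, 2.96], [-0.34, 2.1], [-1.41, 1.46], [0.24, 2.44], [-1.37, 4.51], [0.17, 1.92], [-2.96, 2.96]. Speed limits (rad/s): [2.39, 2.39, 3.14, 3.14, 3.14, 3.14, 3.14].

## Interface

Orientations are given as a unit quaternion [w, x, y, z].
In Python, from station import bot, eyes, ticket gives the robot as it stands.
- The arm moves only by the shell command python3 -m crank 'ROWS' [FORCE]. ROWS is text: rows parted by semicolons, each of 7 numbers parted by spaces: the shift along the tool's x, y, z in units of 0.5 m (1.0 is 0.5 m), then the turn, a rotation vector about the tool's x, y, z in units of 180 degrees (1.0 is 180 degrees), then the closure, from 0 (fully open) to 1 (shut). A call has 1 to 20 rows; each row is the pose to reach, as a shift and turn from the pose commanded when the call began, along the tool's axes at that moment, turning the shorter way round; what a row does not reach only later rows make up. A row lasts 1/10 s, in which the tool goes at most 50 mm and 8.59 degrees, less where a joint would pass 70% of its speed; a pose out of reach is approached as far as the arm can. A call with a number of a shift or a turn outside -1 to 1 is refused whole. A call with a gripper value outside its range is refused whole. The fingers move at their own pace and stop on an object; FORCE is the grip in N (left out, the last holds). Time passes only in rows, so rows that repeat a pose let the fingers close. It gives the time, the measured TCP pose, the force, the opening and the grip force at its end, in the units of the state.
- bot.get_obs(): the state, without advancing time (a new reading comes with each control period).
- eyes.read_camera(name): name is "scene" or "top" or "wrist"; returns a dict with "image" (480x640x3 uint8, red, green, blue), "K" (3x3 intrinsics, pixels), "dist" ([k1, k2, p1, p2, k3] as OpenCV has them; the pictures are not rectified), "R" (3x3) and "t" (3): a world point X has camera coordinates R X + t. Camera axes: x right, y down, z forward; pixel columns grow to the right and rows downward; lengths in m; the calibration is good to about 2 mm. A picture is of the moment at which its call begins. There is no depth.
- ticket.hand_in(): hands the job in; it is judged then, once.
The state is a dict: "t": time; "q": joint angles; "joint_vel": joint speeds; "joint_torque": joint torques, N m; "eef_pos": TCP position; "tool_rot": TCP orientation; "contact_force": force on the tool from outside, world axes, zero at the start; "torque": the same for the moment, N m; "gripper_width": opening from 0.0 (shut) to 1.0 (fully open); "grasp_force": force on a finger pad.
Only numpy, scipy, OpenCV 4.12 (cv2) and the standard library are available. Lean on these libraries where they do the work, as an engineer would, in place of code of your own. Each camera call takes 0.05 s, during which the arm holds its last target. There are 200 camera calls.

## Task

Lift the maroon polishing wheel, on its hub and with its brass nut still tight, out of the blue tray and push the hub down onto the square post of the blue holding block until it is fully home. Then undo the nut - hubs come with right-hand or left-hand threads and this one is not marked, so ease it one way, and the other if it will not give, to find how it lets go - lift it off, and finish still holding the nut level in the air over the wheel, at least 5 cm up and clear of it, with the wheel left home on the post. Leave the grey wheel with its nut and the other things on the bench where they are.

Things in the scene. Friction and masses are not known exactly. Their poses are not given: they have to be found in the camera images.
- wheel_1: the maroon polishing wheel: a disc 58 mm across, 16 mm thick, on a steel hub that moves with it (wheel, hub, nut: about 0.3 kg). Origin: centre of its underside, 25 mm above the table at the start; z up. Under it the hub has a flange 51 mm across, 4 mm thick. Its rim can be gripped from above along its x or y; hub and nut then hang from it with about 1 mm of play.
- bore_mouth (a point): middle of the open lower end of the maroon wheel's hub, 18 mm under the wheel's origin, same axes. Here a square sleeve 30 mm wide, 14 mm long ends below the flange; its bore is square, 21.5 mm wide, 24 mm deep, its flats square to the wheel's x and y (four white marks on the wheel's top lie along +-x and +-y) and, in the tray, to the tray's sides.
- nut_1: the brass nut on the maroon wheel: a round knurled cap, closed on top, black pointer line on its top along +x; grip part 40 mm across from 3 to 23 mm above its origin, over a skirt 46 mm across, 3 mm thick. Origin: centre of its underside, which rests on the wheel's top, 16 mm above the wheel's origin; z up. At the start its x is in line with the wheel's.
- nut_grip (a point): on the nut's axis, 13 mm above its underside. The nut has a coarse three-start thread, right-hand (loosens anticlockwise seen from above) or left-hand (clockwise), varying from run to run. Tightening, it stops solid within 3 degrees (10 with all play). Loosening, it turns freely, does not rise, lifts off once turned 52 to 72 degrees on the hub (best 62), and stops at 75.
- nut_top (a point): middle of the nut's closed top, 23 mm above its underside. The nut hides the hub's threaded nose, which stands 15 mm above the wheel's top. Pulled up while still threaded, the nut lifts hub and wheel with it. On the post the hub (and wheel) can twist 4 to 5 degrees either way before the post holds it, and the wheel 3 degrees on the hub.
- block: the holding block, fixed to the bench: a blue foot 100 x 130 x 15 mm, on it a dark steel plate 80 x 90 mm whose top is 25 mm above the table, and in its middle a square bright post. Origin: centre of the underside; z up; long side along y.
- post_foot (a point): middle of the post's foot, on top of the dark plate, 25 mm above the table, axes as the block's. The square post rises 22 mm from here; it is 20 mm wide, flats square to the block's x and y, its top 5 mm tapering to 14 mm. With the hub fully home on the plate the wheel's underside is 18 mm above this point and the nut's underside 34 mm.
- tray: the blue tray 170 x 310 mm, fixed, walls 16 mm high, two white pockets along y whose floors are 7 mm above the table; the wheels' hubs stand upright in the middle of the pockets, 150 mm apart, either wheel in either pocket. Origin: centre of the underside.
- wheel_2: a grey polishing wheel of the same shape on its own hub, in the other pocket of the tray; stays where it is. Origin: centre of its underside.
- nut_2: the brass nut on the grey wheel; stays there. Origin: centre of its underside.
- compound_bar: brown bar of polishing compound in a paper wrap, 105 x 40 x 30 mm, lying beyond the holding block. Origin: centre of its underside.
- loupe: black eye loupe, 33 mm across, 30 mm high, standing. Origin: centre of its underside.
- alcohol_pot: pink dispenser pot 66 x 66 x 75 mm with a steel pump lid to 106 mm height. Origin: centre of its underside.
- brush: hand brush with wooden handle, 190 mm long, lying along its x. Origin: middle of its underside.
- tub: round tub with a green lid, 98 mm across, 53 mm high. Origin: centre of its underside.
There are look-alikes about, which are no part of the job. Leave any green look-alike of the nut_1 alone.

How it is judged:
On the way:
1. the maroon wheel's hub is fully home on the post, with the nut still tight (horizontal distance between wheel_1 and post_foot below 0.005 m and z of wheel_1 in the frame of post_foot between 0.0155 and 0.0207 m and angle between wheel_1's own z axis and vertical below 0.07 rad and linear speed of wheel_1 below 0.02 m/s and z of nut_1 in the frame of wheel_1 below 0.02 m and angle between the x axis of nut_1 and the x axis of wheel_1, either way round below 0.4 rad), for 0.2 s.
At the end, for the whole second after the job is handed in: The maroon wheel is home on the post (within 5 mm of its axis, underside 15.5 to 20.7 mm above the plate, within 4 degrees of level), at rest; the nut is held by the fingers, still, within 20 degrees of level, over 40 mm above its seat, within 60 mm of the wheel's axis, off the wheel (horizontal distance between wheel_1 and post_foot below 0.005 m and z of wheel_1 in the frame of post_foot between 0.0155 and 0.0207 m and angle between wheel_1's own z axis and vertical below 0.07 rad and linear speed of wheel_1 below 0.02 m/s and z of nut_1 in the frame of wheel_1 above 0.056 m and horizontal distance between nut_1 and wheel_1 below 0.06 m and angle between nut_1's own z axis and vertical below 0.35 rad and linear speed of nut_1 below 0.03 m/s and contact force between nut_1 and the fingers above 1 N and contact force between nut_1 and wheel_1 below 0.05 N); the arm keeps its last pose, push and grip.
It fails at once if the grey wheel or its nut disturbed (moved more than 20 mm) (distance of any of wheel_2, nut_2 from where it was at the start of the episode above 0.02 m).
It fails at once if another thing on the bench disturbed (moved more than 30 mm) (distance of any of compound_bar, loupe, alcohol_pot, brush, tub from where it was at the start of the episode above 0.03 m).
It also fails if it takes over 54 s, if anything falls off the work surface, if the arm or the gripper's body presses on something with over 40 N, if the wrist force passes 120 N, or if a joint passes its speed limit or range.

## Working session

There is one attempt and no reset: what is moved stays moved. The work goes in short steps, Python scripts to look and compute and a shell command to move; the robot and the scene stay as the last step left them, time stands still between calls to the robot, and variables do not carry over. Pictures are saved under pics/ and viewed, at most 10 in all, crops included, and the job is handed in when it is done.

```bash
mkdir -p pics; ls; python3 - <<'E'
from station import bot,eyes
import cv2,numpy as np
o=bot.get_obs();print(o)
for n in("scene","top"):
    c=eyes.read_camera(n);cv2.imwrite(f"pics/{n}0.png",c["image"][:,:,::-1])
    print(n,c["K"],c["dist"],c["R"],c["t"],-np.array(c["R"]).T@c["t"])
E
```

```text
pics
{'t': 0.0, 'q': array([ 1.16091196,  0.47784123,  0.02231872,  1.55646516, -0.01151351,
        1.10931836, -0.08308655]), 'joint_vel': array([-0.00047352,  0.00046494, -0.00039431,  0.00094546, -0.00190656,
        0.00139294,  0.00042711]), 'joint_torque': array([ 3.83260995e-04, -5.96461594e+01,  1.60797402e+00, -2.81201577e+01,
        1.25038682e-02,  9.35111224e-03, -1.29714351e-05]), 'eef_pos': array([ 0.20044581, -0.643913  ,  0.23029195]), 'tool_rot': array([-9.30313899e-04,  9.88633335e-01,  1.50343678e-01, -2.03034576e-04]), 'contact_force': array([0.73225301, 0.2320238 , 0.06017116]), 'torque': array([ 0.02175968, -0.04052789, -0.00965015]), 'grasp_force': 0.0, 'gripper_width': 1.0022608876721681}
scene [[441.683912     0.         327.38236533]
 [  0.         441.683912   238.00194105]
 [  0.           0.           1.        ]] [-0.05889193  0.          0.          0.          0.        ] [[-0.22160832  0.97508275  0.01016801]
 [ 0.74533378  0.17609822 -0.64301397]
 [-0.6287824  -0.13491868 -0.76578694]] [ 0.15006095 -0.34638647  1.334664  ] [1.13064152 0.09474731 0.7978111 ]
top [[547.3594953    0.         321.02732471]
 [  0.         547.3594953  240.56562929]
 [  0.           0.           1.        ]] [-0.01660735  0.          0.          0.          0.        ] [[ 0.0285794  -0.9995795  -0.0049028 ]
 [-0.9861583  -0.02739359 -0.163528  ]
 [ 0.16332493  0.00950847 -0.98652651]] [-0.0163148   0.54998663  1.16409733] [ 0.35271402 -0.01231061  1.23827111]
```

View pics/scene0.png

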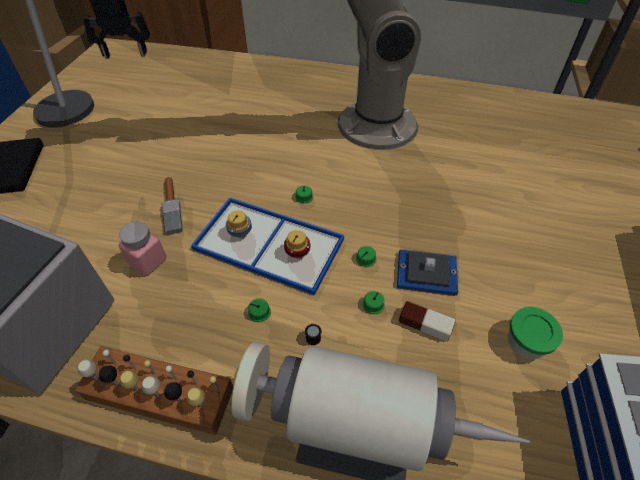

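View pics/top0.png

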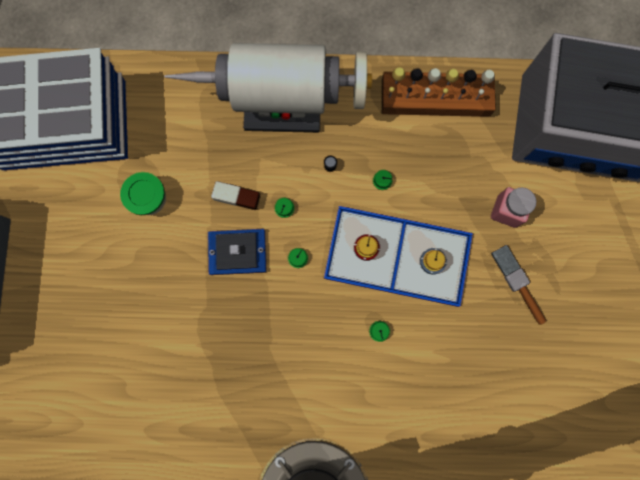

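Candidates (top view): the brass nut on the maroon wheel at (368,246) is the target. The look-alikes are the brass nut on the grey wheel (434,261) and the green nuts (383,180), (284,208), (298,258), (380,331). The block is at (237,250), with the post at about (235,249). Next I'll measure and check one close crop.

```bash
cat > h.py <<'E'
import cv2,numpy as np
from station import bot,eyes
def ray(c,uv):
    p=cv2.undistortPoints(np.array(uv,float).reshape(-1,1,2),np.array(c["K"]),np.array(c["dist"])).reshape(-1,2)
    R=np.array(c["R"]);return -R.T@np.array(c["t"]),np.c_[p,np.ones(len(p))]@R
def plane(c,uv,z):
    o,d=ray(c,uv);return o+d*((z-o[2])/d[:,2])[:,None]
def two(c1,u1,c2,u2):
    o1,d1=ray(c1,u1);o2,d2=ray(c2,u2);d1,d2=d1[0],d2[0]
    s=np.linalg.lstsq(np.c_[d1,-d2],o2-o1,rcond=None)[0]
    a,b=o1+s[0]*d1,o2+s[1]*d2;return (a+b)/2,np.linalg.norm(a-b)
def blob(im,lo,hi,box,k=0):
    x0,y0,x1,y1=box;h=cv2.cvtColor(im,cv2.COLOR_RGB2HSV)
    m=np.zeros(h.shape[:2],np.uint8);m[y0:y1,x0:x1]=cv2.inRange(h,lo,hi)[y0:y1,x0:x1]
    if k:m=cv2.morphologyEx(m,cv2.MORPH_CLOSE,np.ones((k,k)))
    cs=cv2.findContours(m,cv2.RETR_EXTERNAL,cv2.CHAIN_APPROX_NONE)[0]
    return max(cs,key=cv2.contourArea)
E
python3 - <<'E'
from h import *
B=((100,120,50),(130,255,255)); Y=((15,100,60),(32,255,255)); M=((0,130,40),(8,255,255)); M2=((172,100,30),(180,255,255))
boxes={"top":dict(nut=(350,228,385,264),tray=(315,195,485,315),foot=(195,215,275,285)),
"scene":dict(nut=(280,225,315,262),tray=(180,190,350,295),foot=(390,240,470,300))}
C={n:eyes.read_camera(n) for n in boxes};r={}
for n,b in boxes.items():
    c=C[n];im=c["image"]
    nu=blob(im,*Y,b["nut"],3);(x,y),(w,h),a=cv2.fitEllipse(nu);r[n]=[x,y]
    print(n,"nut px",x,y,w,h,"pts@z.064",plane(c,[[x,y]],.064))
    for k,z in(("tray",.016),("foot",.015)):
        ct=blob(im,*B,b[k],7);q=cv2.boxPoints(cv2.minAreaRect(ct))
        ap=cv2.approxPolyDP(cv2.convexHull(ct),.04*cv2.arcLength(ct,True),True).reshape(-1,2)
        P=plane(c,ap,z);e=np.roll(P,-1,0)-P
        print(k,ap.tolist(),"ctr",P.mean(0).round(4),"len",np.linalg.norm(e,axis=1).round(3),"ang%90",(np.degrees(np.arctan2(e[:,1],e[:,0]))%90).round(1))
print(two(C["top"],r["top"],C["scene"],r["scene"]))
a=C["top"]["image"][190:310,200:480,::-1];b=C["scene"]["image"][190:310,190:470,::-1]
cv2.imwrite("pics/crop1.png",cv2.resize(np.vstack([a,b]),None,fx=2.5,fy=2.5,interpolation=cv2.INTER_CUBIC))
E
```

```text
top nut px 366.6203918457031 246.48980712890625 20.152921676635742 20.929746627807617 pts@z.064 [[ 0.53684233 -0.10026965  0.064     ]]
tray [[339, 207], [471, 233], [459, 305], [326, 278]] ctr [ 0.5262 -0.1761  0.016 ] len [0.305 0.166 0.301 0.165] ang%90 [80.2 79.9 80.1 81.2]
foot [[264, 231], [264, 271], [209, 272], [209, 232]] ctr [0.5252 0.1898 0.015 ] len [0.091 0.124 0.091 0.125] ang%90 [2.6 2.7 3.5 2.6]
scene nut px 296.4610595703125 240.65292358398438 20.186893463134766 20.45880126953125 pts@z.064 [[ 0.55073566 -0.09780696  0.064     ]]
tray [[192, 244], [229, 198], [343, 235], [313, 294]] ctr [ 0.5278 -0.1751  0.016 ] len [0.162 0.307 0.176 0.31 ] ang%90 [79.7 79.9 80.6 77.5]
foot [[400, 250], [454, 256], [456, 294], [398, 287]] ctr [0.5301 0.1901 0.015 ] len [0.122 0.102 0.123 0.102] ang%90 [5.1 4.8 4.7 4.4]
(array([ 0.53916454, -0.10150305,  0.04937775]), np.float64(0.0002808756125009586))
```

View pics/crop1.png

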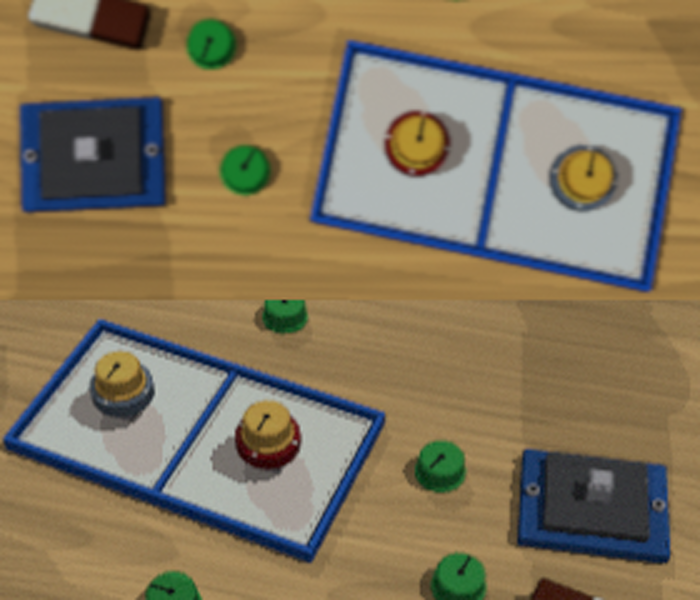

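The crop shows the target clearly. The brass nut on the maroon wheel is at top px (367,246), its pointer agrees with tray yaw of about -10°, and the stereo fix (0.539,-0.1015) matches the tray-derived pocket centre. The block is at about (0.527,0.190), yaw about 4°. I'll hover over the wheel first.

```bash
python3 -m crank '0.969 -0.834 0.06 0 0 -0.348 0;0.969 -0.834 0.06 0 0 -0.348 0;0.969 -0.834 0.06 0 0 -0.348 0;0.969 -0.834 0.06 0 0 -0.348 0;0.969 -0.834 0.06 0 0 -0.348 0;0.969 -0.834 0.06 0 0 -0.348 0;0.969 -0.834 0.06 0 0 -0.348 0;0.969 -0.834 0.06 0 0 -0.348 0;0.969 -0.834 0.06 0 0 -0.348 0;0.969 -0.834 0.06 0 0 -0.348 0;0.969 -0.834 0.06 0 0 -0.348 0;0.969 -0.834 0.06 0 0 -0.348 0;0.969 -0.834 0.06 0 0 -0.348 0;0.969 -0.834 0.06 0 0 -0.348 0;0.969 -0.834 0.06 0 0 -0.348 0;0.969 -0.834 0.06 0 0 -0.348 0;0.969 -0.834 0.06 0 0 -0.348 0;0.969 -0.834 0.06 0 0 -0.348 0'
python3 - <<'E'
from h import *
o=bot.get_obs();print(o["t"],o["q"].round(2),o["eef_pos"].round(4),o["tool_rot"].round(4))
c=eyes.read_camera("wrist");print(c["K"],c["dist"],-np.array(c["R"]).T@c["t"],np.array(c["R"]).round(3))
cv2.imwrite("pics/w1.png",c["image"][:,:,::-1])
E
```

```text
t: 2.0
eef_pos: [0.5388, -0.1038, 0.2014]
tool_rot: [0.0, 0.767, 0.641, -0.0]
contact_force: [0.5, 0.1, 0.1]
gripper_width: 0.998
grasp_force: 0.0
2.0 [ 0.45  0.34 -0.46  1.87  0.18  0.98 -0.27] [ 0.5388 -0.1038  0.2014] [ 2.000e-04  7.672e-01  6.414e-01 -2.000e-04]
[[424.49062363   0.         316.95788733]
 [  0.         424.49062363 249.59489763]
 [  0.           0.           1.        ]] [-0.06211879  0.          0.          0.          0.        ] [ 0.55159692 -0.0374355   0.34293009] [[ 0.984 -0.177  0.   ]
 [-0.171 -0.948  0.27 ]
 [-0.048 -0.266 -0.963]]
```

View pics/w1.png

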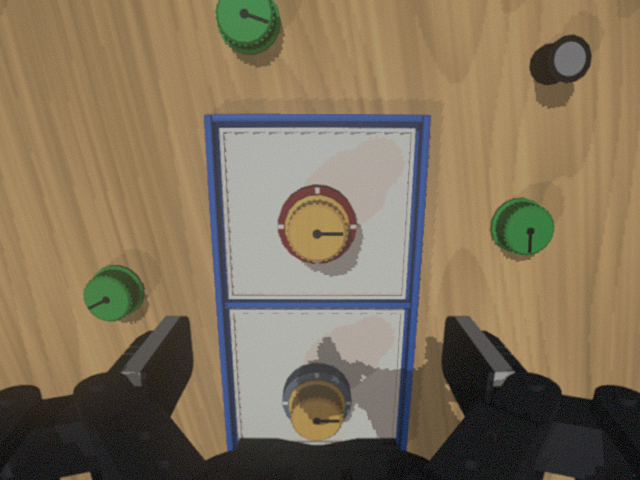

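The wrist view shows the maroon wheel with its nut top near (317,234) and its white marks at (281,226), (355,227) and (317,190). The grey one is behind it at (317,420). I'll measure the marks and the tray edges.

```bash
cat > w.py <<'E'
from h import *
c=eyes.read_camera("wrist");im=c["image"]
o=bot.get_obs();print(o["eef_pos"].round(4),o["tool_rot"].round(4))
h=cv2.cvtColor(im,cv2.COLOR_RGB2HSV);wh=cv2.inRange(h,(0,0,130),(180,70,255))
def mark(x0,y0,x1,y1):
    m=wh[y0:y1,x0:x1]; ys,xs=np.nonzero(m);return [xs.mean()+x0,ys.mean()+y0]
L,R,T=mark(278,221,287,232),mark(348,221,357,233),mark(312,185,323,194)
P=plane(c,[L,R,T],.041);print(L,R,T,P.round(4))
e=P[1]-P[0];print("ctr",(P[0]+P[1])/2,"span",np.linalg.norm(e),"yaw x",np.degrees(np.arctan2(e[1],e[0])))
top=blob(im,(15,100,130),(32,255,255),(275,185,365,270),3);(x,y),r=cv2.minEnclosingCircle(top);print("nut encl",x,y,r,plane(c,[[x,y]],.060))
ct=blob(im,(100,120,50),(130,255,255),(180,100,450,300),0)
hull=cv2.convexHull(ct);ap=cv2.approxPolyDP(hull,.02*cv2.arcLength(hull,True),True).reshape(-1,2);P=plane(c,ap,.016)
e=np.roll(P,-1,0)-P;print(ap.tolist(),np.linalg.norm(e,axis=1).round(3),(np.degrees(np.arctan2(e[:,1],e[:,0]))).round(1))
E
python3 w.py
```

```text
[ 0.539  -0.1032  0.2014] [ 1.000e-04  7.669e-01  6.417e-01 -1.000e-04]
[np.float64(280.23333333333335), np.float64(226.9)] [np.float64(352.9), np.float64(226.8)] [np.float64(316.85714285714283), np.float64(190.5)] [[ 0.5135 -0.0989  0.041 ]
 [ 0.5656 -0.1082  0.041 ]
 [ 0.5444 -0.0776  0.041 ]]
ctr [ 0.53951792 -0.10359365  0.041     ] span 0.05292717383690718 yaw x -10.11774545012219
nut encl 316.4112548828125 228.32643127441406 33.51919937133789 [[ 0.53999411 -0.10041876  0.06      ]]
[[421, 117], [216, 299], [205, 116]] [0.217 0.146 0.16 ] [-148.2   79.5  -10.5]
```

```bash
python3 -m crank '0 0.001 0.1 0 0 0 0;0 0.001 0.2 0 0 0 0;0 0.001 0.28 0 0 0 0;0 0.001 0.34 0 0 0 0;0 0.001 0.382 0 0 0 0;0 0.001 0.382 0 0 0 0;0 0.001 0.382 0 0 0 0;0 0.001 0.382 0 0 0 0.5;0 0.001 0.382 0 0 0 0.8;0 0.001 0.382 0 0 0 0.8;0 0.001 0.382 0 0 0 0.8;0 0.001 0.382 0 0 0 0.8;0 0.001 0.382 0 0 0 0.8;0 0.001 0.382 0 0 0 0.8' 80
```

```text
t: 3.5
eef_pos: [0.5408, -0.1027, 0.0121]
tool_rot: [0.001, 0.767, 0.642, 0.001]
contact_force: [-3.2, -0.1, 8.7]
gripper_width: 0.649
grasp_force: 83.8
```

```bash
python3 -m crank '0 0 -0.03 0 0 0 0.8;0 0 -0.08 0 0 0 0.8;0 0 -0.16 0 0 0 0.8;0 0 -0.24 0 0 0 0.8;0 0 -0.336 0 0 0 0.8;0.08 -0.02 -0.336 0 0 -0.02 0.8;0.16 -0.04 -0.336 0 0 -0.04 0.8;0.24 -0.06 -0.336 0 0 -0.06 0.8;0.32 -0.08 -0.336 0 0 -0.078 0.8;0.356 -0.092 -0.336 0 0 -0.078 0.8;0.356 -0.092 -0.336 0 0 -0.078 0.8;0.356 -0.092 -0.336 0 0 -0.078 0.8;0.356 -0.092 -0.336 0 0 -0.078 0.8;0.356 -0.092 -0.336 0 0 -0.078 0.8'
python3 - <<'E'
from h import *
o=bot.get_obs();print(o["t"],o["q"].round(2),o["eef_pos"].round(4),o["tool_rot"].round(4),o["joint_torque"].round(1))
c=eyes.read_camera("wrist")
cv2.imwrite("pics/w2.png",c["image"][:,:,::-1])
E
```

```text
t: 4.9
eef_pos: [0.5257, 0.0792, 0.1784]
tool_rot: [0.0, 0.683, 0.73, -0.0]
contact_force: [-0.1, 0.2, -3.7]
gripper_width: 0.652
grasp_force: 87.4
4.9 [ 0.21  0.36 -0.58  1.92  0.24  0.93 -0.42] [0.5257 0.0792 0.1784] [ 2.000e-04  6.831e-01  7.303e-01 -3.000e-04] [ -0.3 -46.9  -5.3 -25.7   0.    0.    0. ]
```

View pics/w2.png

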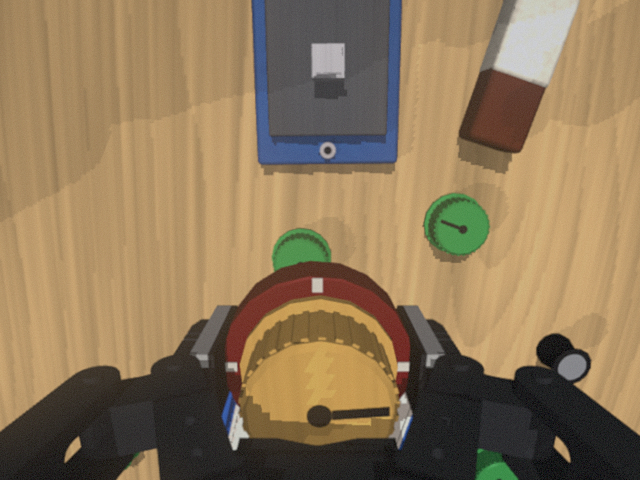

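The wheel is held level: its marks are at (232,367), (404,367) and (317,285). The block's foot front edge is at row ~162, the plate front edge at row ~136 and the post near (328,60). I'll fit lines to these edges.

```bash
cat > b.py <<'E'
from h import *
c=eyes.read_camera("wrist");im=c["image"];h=cv2.cvtColor(im,cv2.COLOR_RGB2HSV)
o=bot.get_obs();p=o["eef_pos"];print(p.round(4),o["tool_rot"].round(4))
blue=cv2.inRange(h,(100,120,50),(130,255,255))>0
# foot outer edges
rows=range(20,150,5)
def fit(pts,z):
    P=plane(c,pts,z)[:,:2].astype(np.float32);vx,vy,x,y=cv2.fitLine(P,cv2.DIST_HUBER,0,.001,.001).ravel();return np.array([x,y]),np.array([vx,vy])
l=[[np.nonzero(blue[r,220:330])[0].min()+219.5,r] for r in rows];rr=[[np.nonzero(blue[r,330:440])[0].max()+330.5,r] for r in rows]
f=[[x,np.nonzero(blue[100:200,x])[0].max()+100.5] for x in range(270,390,5)]
li=[[np.nonzero(blue[r,220:300])[0].max()+220.5,r] for r in range(20,125,5)];ri=[[np.nonzero(blue[r,360:440])[0].min()+359.5,r] for r in range(20,125,5)]
fi=[[x,np.nonzero(blue[110:200,x])[0].min()+109.5] for x in [*range(280,315,5),*range(342,380,5)]]
for n,a,b,g,z in(("foot",l,rr,f,.015),("plate",li,ri,fi,.025)):
    A,B,G=fit(a,z),fit(b,z),fit(g,z)
    d=(A[1]*np.sign(A[1][1])+B[1]*np.sign(B[1][1]));d/=np.linalg.norm(d);n2=np.array([d[1],-d[0]])
    W=(B[0]-A[0])@n2;m=(A[0]+B[0])/2
    # midline meets the front edge
    s=np.linalg.solve(np.c_[d,-G[1]],G[0]-m);F=m+d*s[0]
    off=.065 if n=="foot" else .045
    print(n,"width",W.round(4),"yaw",(np.degrees(np.arctan2(-d[0],d[1]))).round(2),"front yaw",np.degrees(np.arctan(G[1][1]/G[1][0])).round(2),"ctr",F+d*off)
wh=cv2.inRange(h,(0,0,130),(180,70,255))
def mark(x,y):
    m=wh[y-9:y+9,x-7:x+7];ys,xs=np.nonzero(m);return [xs.mean()+x-7,ys.mean()+y-9]
px=[mark(232,367),mark(404,367),mark(317,285)];P=plane(c,px,p[2]+.029);e=P[1]-P[0]
print(px,"wheel ctr",(P[0]+P[1])/2,"span",np.linalg.norm(e),"yaw",np.degrees(np.arctan2(e[1],e[0])),"top mark",P[2])
# bright post top
m=cv2.inRange(h,(0,0,200),(180,60,255))[30:100,290:370];ys,xs=np.nonzero(m);print("post top",xs.mean()+290,ys.mean()+30,np.ptp(xs)+1,np.ptp(ys)+1,plane(c,[[xs.mean()+290,ys.mean()+30]],.047))
E
python3 b.py
```

```text
[0.5257 0.0797 0.1783] [ 1.000e-04  6.829e-01  7.305e-01 -2.000e-04]Traceback (most recent call last):
  File "b.py", line 10, in <module>
    f=[[x,np.nonzero(blue[100:200,x])[0].max()+100.5] for x in range(270,390,5)]
          ~~~~~~~~~~~~~~~~~~~~~~~~~~~~~~~~~~^^
    return umr_maximum(a, axis, None, out, keepdims, initial, where)
ValueError: zero-size array to reduction operation maximum which has no identity
```

```bash
sed -i 's/for x in range(270,390,5)\]/for x in [*range(270,312,5),*range(345,388,5)]]/' b.py; python3 b.py
```

```text
[0.5257 0.08   0.1783] [ 1.000e-04  6.827e-01  7.307e-01 -1.000e-04]
foot width 0.0962 yaw 4.48 front yaw 4.49 ctr [0.5254173  0.19189963]
plate width 0.0803 yaw 4.47 front yaw 4.22 ctr [0.5261437  0.18441384]
[[np.float64(232.0989010989011), np.float64(366.05494505494505)], [np.float64(402.9), np.float64(366.4909090909091)], [np.float64(317.0), np.float64(284.9141104294479)]] wheel ctr [0.52654462 0.07911024 0.20730649] span 0.05138954783390249 yaw 3.677522352130716 top mark [0.52463369 0.10515046 0.20730649]b.py:27: RuntimeWarning: Mean of empty slice.
  m=cv2.inRange(h,(0,0,200),(180,60,255))[30:100,290:370];ys,xs=np.nonzero(m);print("post top",xs.mean()+290,ys.mean()+30,np.ptp(xs)+1,np.ptp(ys)+1,plane(c,[[xs.mean()+290,ys.mean()+30]],.047))
  ret = ret.dtype.type(ret / rcount)
Traceback (most recent call last):
  File "b.py", line 27, in <module>
    m=cv2.inRange(h,(0,0,200),(180,60,255))[30:100,290:370];ys,xs=np.nonzero(m);print("post top",xs.mean()+290,ys.mean()+30,np.ptp(xs)+1,np.ptp(ys)+1,plane(c,[[xs.mean()+290,ys.mean()+30]],.047))
                                                                                                                            ~~~~~~^^^^
ValueError: zero-size array to reduction operation maximum which has no identity
```

```bash
python3 - <<'E'
from h import *
c=eyes.read_camera("wrist");im=c["image"];g=cv2.cvtColor(im,cv2.COLOR_RGB2GRAY)
print("col328",g[30:175:1,322].tolist());print("row60",g[60,300:356].tolist());print("row52",g[52,300:356].tolist())
print("blue col",im[120:170:2,290].tolist())
cv2.imwrite("pics/post.png",cv2.resize(im[20:180,250:410,::-1],None,fx=3.5,fy=3.5,interpolation=cv2.INTER_CUBIC))
for z in(.025,.042,.047):print(z,plane(c,[[328,40],[328,45],[328,50],[328,60],[328,70],[328,78]],z)[:,1].round(4))
for n in("top","scene"):
    d=eyes.read_camera(n);gg=cv2.cvtColor(d["image"],cv2.COLOR_RGB2GRAY);b=(228,240,248,258) if n=="top" else (420,252,445,276)
    print(gg[b[1]:b[3],b[0]:b[2]])
E
```

```text
col328 [80, 84, 78, 84, 83, 80, 82, 86, 84, 79, 81, 79, 84, 73, 106, 164, 184, 183, 182, 180, 183, 184, 181, 179, 184, 180, 181, 181, 180, 183, 182, 182, 179, 180, 176, 183, 178, 180, 176, 177, 183, 181, 179, 163, 165, 126, 108, 105, 105, 93, 78, 74, 69, 65, 67, 67, 67, 60, 61, 64, 65, 66, 62, 64, 62, 68, 62, 65, 64, 67, 85, 86, 84, 89, 87, 89, 85, 93, 86, 86, 82, 82, 89, 85, 88, 88, 87, 89, 88, 89, 84, 89, 89, 87, 91, 89, 87, 87, 88, 89, 85, 87, 86, 86, 87, 74, 72, 59, 67, 67, 63, 72, 73, 82, 104, 135, 156, 173, 176, 172, 168, 169, 168, 170, 169, 167, 153, 125, 91, 75, 85, 90, 89, 77, 73, 87, 109, 117, 109, 116, 114, 115, 121, 141, 163]
row60 [81, 86, 83, 84, 85, 86, 88, 87, 84, 81, 87, 117, 156, 184, 182, 182, 180, 185, 185, 183, 183, 181, 182, 181, 176, 174, 177, 178, 179, 178, 176, 177, 179, 180, 182, 182, 182, 181, 178, 179, 180, 173, 156, 165, 140, 99, 82, 85, 83, 83, 89, 88, 83, 91, 85, 83]
row52 [90, 87, 83, 85, 88, 83, 83, 87, 85, 83, 90, 118, 162, 177, 184, 181, 186, 186, 184, 187, 182, 178, 181, 178, 179, 174, 173, 180, 179, 177, 177, 175, 179, 180, 183, 181, 179, 181, 185
[... 3954 characters left out ...]
75  73  73  77  76  74  66  55  58  53
   60  58  55  57  58  59  56]
 [ 56  54  60  58  66  68  63  65  59  60  68  69  77  74  62  56  57  56
   56  57  53  56  52  54  59]
 [ 64  60  61  64  62  64  60  57  53  55  56  60  62  61  56  60  62  57
   57  57  56  56  57  57  57]
 [ 63  68  68  64  66  64  55  57  57  57  59  59  58  58  53  58  57  54
   56  55  52  55  56  56  56]
 [ 64  65  66  65  67  62  61  59  57  59  58  56  60  56  60  58  58  56
   59  59  57  57  53  55  57]
 [ 67  63  66  65  64  67  64  60  59  59  54  57  60  56  58  57  59  57
   59  57  59  58  58  60  57]
 [ 66  64  63  65  64  64  64  60  60  56  57  56  58  59  60  58  59  61
   56  56  56  58  56  64  57]]
```

View pics/post.png

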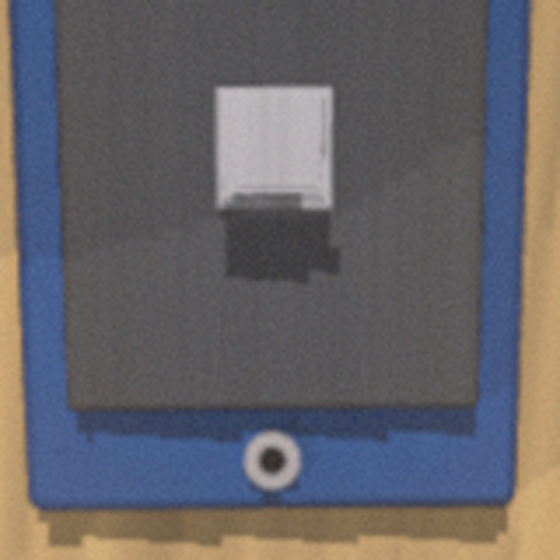

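The post outline (cols 311.7–344.7, rows 44.4–79.1) gives its centre at y≈0.189, x≈0.5257, yaw ≈4.4°. The earlier plate y was biased by a shadow. The wheel is at (0.5265,0.0791), yaw 3.7°. I'll move over the post and lower part-way.

```bash
python3 -m crank '0.06 0.004 0 0 0 0 0.8;0.14 0.009 0 0 0 -0.004 0.8;0.19 0.0134 0 0 0 -0.004 0.8;0.2194 0.0134 0 0 0 -0.004 0.8;0.2194 0.0134 0.05 0 0 -0.004 0.8;0.2194 0.0134 0.12 0 0 -0.004 0.8;0.2194 0.0134 0.18 0 0 -0.004 0.8;0.2194 0.0134 0.22 0 0 -0.004 0.8;0.2194 0.0134 0.236 0 0 -0.004 0.8;0.2194 0.0134 0.236 0 0 -0.004 0.8;0.2194 0.0134 0.236 0 0 -0.004 0.8;0.2194 0.0134 0.236 0 0 -0.004 0.8;0.2194 0.0134 0.236 0 0 -0.004 0.8'
python3 -m crank '0 0 0.006 0 0 0 0.8;0 0 0.012 0 0 0 0.8;0 0 0.018 0 0 0 0.8;0 0 0.024 0 0 0 0.8;0 0 0.030 0 0 0 0.8;0 0 0.030 0 0 0 0.8;0 0 0.030 0 0 0 0.8'
```

```text
t: 6.5
eef_pos: [0.5255, 0.1909, 0.0614]
tool_rot: [0.001, 0.678, 0.735, 0.001]
contact_force: [-0.6, -0.3, -3.2]
gripper_width: 0.654
grasp_force: 87.3
t: 7.2
eef_pos: [0.5247, 0.1907, 0.0451]
tool_rot: [-0.0, 0.678, 0.735, -0.0]
contact_force: [0.9, 0.8, -3.0]
gripper_width: 0.653
grasp_force: 87.4
```

```bash
python3 -m crank '0 0 0.008 0 0 0 0.8;0 0 0.016 0 0 0 0.8;0 0 0.022 0 0 0 0.8;0 0 0.028 0 0 0 0.8;0 0 0.032 0 0 0 0.8;0 0 0.032 0 0 0 0.8;0 0 0.032 0 0 0 0.8'
```

```text
t: 7.9
eef_pos: [0.5248, 0.1908, 0.0302]
tool_rot: [0.0, 0.678, 0.735, -0.0]
contact_force: [-3.3, -1.3, 7.7]
gripper_width: 0.65
grasp_force: 88.8
```

```bash
python3 -m crank '0 0 0.006 0 0 0 0.8;0 0 0.01 0 0 0 0.8;0 0 0.01 0 0 0 0.8;0 0 0.01 0 0 0 0.8'
python3 -m crank '0 0 0 0 0 0 0;0 0 0 0 0 0 0;0 0 0 0 0 0 0;0 0 0 0 0 0 0;0 0 0 0 0 0 0;0 0 -0.03 0 0 0 0;0 0 -0.076 0 0 0 0;0 0 -0.076 0 0 0 0;0 0 -0.076 0 0 0 0;0 0 -0.076 0 0 0 0'
python3 - <<'E'
from h import *
o=bot.get_obs();print(o["t"],o["q"].round(2),o["eef_pos"].round(4),o["tool_rot"].round(4))
c=eyes.read_camera("wrist");cv2.imwrite("pics/w3.png",c["image"][:,:,::-1])
E
```

```text
t: 8.3
eef_pos: [0.5249, 0.1908, 0.0298]
tool_rot: [0.002, 0.678, 0.735, -0.001]
contact_force: [-17.9, -9.4, 57.7]
gripper_width: 0.654
grasp_force: 94.9
t: 9.3
eef_pos: [0.5244, 0.1904, 0.062]
tool_rot: [-0.0, 0.678, 0.735, -0.0]
contact_force: [-0.3, 0.3, 0.1]
gripper_width: 1.002
grasp_force: 0.0
9.3 [-0.05  0.56 -0.53  1.94  0.41  0.75 -0.74] [0.5244 0.1904 0.062 ] [-1.000e-04  6.776e-01  7.354e-01 -4.000e-04]
```

View pics/w3.png

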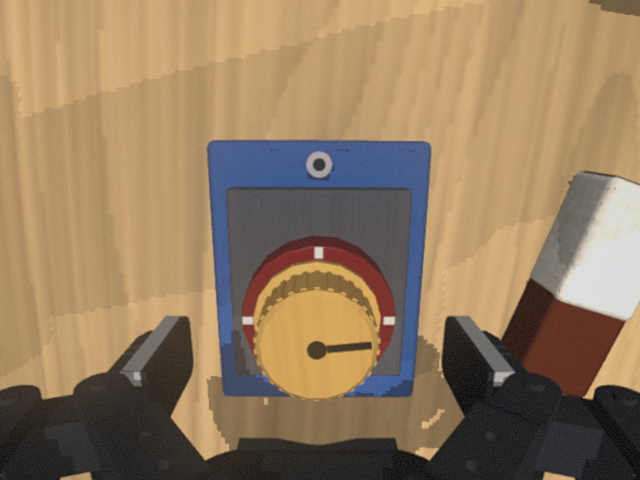

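The wheel sits level on the plate, with marks at (248,321), (389,321) and (319,253). The nut top is at (317,349), pads well clear of it. I'll check the centre offset.

```bash
cat > m.py <<'E'
from h import *
c=eyes.read_camera("wrist");im=c["image"];h=cv2.cvtColor(im,cv2.COLOR_RGB2HSV)
o=bot.get_obs();print(o["t"],o["eef_pos"].round(4),o["q"][6])
wh=cv2.inRange(h,(0,0,130),(180,70,255))
def mark(x,y):
    m=wh[y-8:y+8,x-8:x+8];ys,xs=np.nonzero(m);return [xs.mean()+x-8,ys.mean()+y-8]
px=[mark(248,321),mark(389,321),mark(319,253)]
for z in(.057,.059,.061):
    P=plane(c,px,z);e=P[1]-P[0];print(z,"ctr",((P[0]+P[1])/2).round(4),"span",np.linalg.norm(e).round(4),"yaw",np.degrees(np.arctan2(e[1],e[0])).round(2),"T-dist",np.linalg.norm(P[2]-(P[0]+P[1])/2).round(4))
nt=blob(im,(15,60,150),(32,255,255),(245,288,390,405),3);(x,y),r=cv2.minEnclosingCircle(nt);print(x,y,r,plane(c,[[x,y]],.082))
E
python3 m.py
```

```text
9.4 [0.5243 0.1904 0.0617] -0.7360855714904635
0.057 ctr [0.5255 0.189  0.057 ] span 0.0536 yaw 4.67 T-dist 0.0267
0.059 ctr [0.5255 0.19   0.059 ] span 0.0529 yaw 4.67 T-dist 0.0263
0.061 ctr [0.5254 0.1909 0.061 ] span 0.0521 yaw 4.67 T-dist 0.026
316.896728515625 332.4575500488281 68.95732879638672 [[0.52435173 0.19662723 0.082     ]]
```

```bash
python3 -m crank '0 0 -0.003 0 0 0 0;0 0 -0.003 0 0 0 0.9;0 0 -0.003 0 0 0 0.9;0 0 -0.003 0 0 0 0.9;0 0 -0.003 0 0 0 0.9;0 0 -0.003 0 0 0 0.9;0 0 -0.003 0 0 0 0.9;0 0 -0.003 0 0 0 0.9;0 0 -0.003 0 0 0 0.9' 80
python3 -m crank '0 0 0 0 0 -0.02 0.9;0 0 0 0 0 -0.04 0.9;0 0 0 0 0 -0.06 0.9;0 0 0 0 0 -0.06 0.9;0 0 0 0 0 -0.06 0.9'
python3 -c "
from h import *
o=bot.get_obs();r=o['tool_rot'];print(o['torque'].round(3),np.degrees(2*np.arctan2(r[2],r[1])),o['q'][6],o['joint_torque'].round(2))"
```

```text
t: 10.3
eef_pos: [0.5248, 0.1909, 0.0643]
tool_rot: [0.0, 0.678, 0.735, 0.0]
contact_force: [-1.5, -0.2, 5.5]
gripper_width: 0.446
grasp_force: 80.2
t: 10.8
eef_pos: [0.5251, 0.191, 0.0642]
tool_rot: [0.0, 0.606, 0.795, 0.0]
contact_force: [-1.2, -0.0, 5.1]
gripper_width: 0.442
grasp_force: 80.3
[-0.064  0.123  0.055] 105.39883238816813 -0.5764643864656173 [ 1.300e-01 -5.052e+01 -6.850e+00 -1.856e+01  4.000e-02 -1.900e-01
 -1.000e-02]
```

```bash
python3 -m crank '0 0 0 0 0 -0.02 0.9;0 0 0 0 0 -0.04 0.9;0 0 0 0 0 -0.04 0.9;0 0 0 0 0 -0.04 0.9'
python3 -c "
from h import *
o=bot.get_obs();r=o['tool_rot'];print(o['torque'].round(3),np.degrees(2*np.arctan2(r[2],r[1])),o['q'][6])"; python3 m.py
```

```text
t: 11.2
eef_pos: [0.5252, 0.1911, 0.0643]
tool_rot: [0.0, 0.555, 0.832, 0.001]
contact_force: [0.1, 0.8, 5.4]
gripper_width: 0.441
grasp_force: 80.3
[-0.018  0.004  0.046] 112.60082916777942 -0.46994781191272783
11.25 [0.5252 0.1911 0.0643] -0.4699524994871576
0.057 ctr [nan nan nan] span nan yaw nan T-dist nan
0.059 ctr [nan nan nan] span nan yaw nan T-dist nan
0.061 ctr [nan nan nan] span nan yaw nan T-dist nan
316.7853698730469 340.5389709472656 60.94407272338867 [[0.52463856 0.19291088 0.082     ]]m.py:6: RuntimeWarning: Mean of empty slice.
  m=wh[y-8:y+8,x-8:x+8];ys,xs=np.nonzero(m);return [xs.mean()+x-8,ys.mean()+y-8]
  ret = ret.dtype.type(ret / rcount)
```

It turns freely anticlockwise past all play (18°, about 0.05 N m), so the thread is right-hand. I'll continue to about 64°.

```bash
python3 -m crank '0 0 0 0 0 -0.04 0.9;0 0 0 0 0 -0.08 0.9;0 0 0 0 0 -0.12 0.9;0 0 0 0 0 -0.16 0.9;0 0 0 0 0 -0.2 0.9;0 0 0 0 0 -0.23 0.9;0 0 0 0 0 -0.256 0.9;0 0 0 0 0 -0.256 0.9;0 0 0 0 0 -0.256 0.9;0 0 0 0 0 -0.256 0.9'
python3 - <<'E'
from h import *
o=bot.get_obs();r=o['tool_rot'];print(o['torque'].round(3),np.degrees(2*np.arctan2(r[2],r[1])),o['q'][6])
c=eyes.read_camera("wrist");cv2.imwrite("pics/w4.png",c["image"][:,:,::-1])
E
```

```text
t: 12.25
eef_pos: [0.5252, 0.1911, 0.0643]
tool_rot: [0.0, 0.185, 0.983, 0.0]
contact_force: [-0.3, -0.7, 6.6]
gripper_width: 0.443
grasp_force: 80.6
[-0.056  0.001  0.036] 158.6827813866851 0.21627089161385443
```

View pics/w4.png

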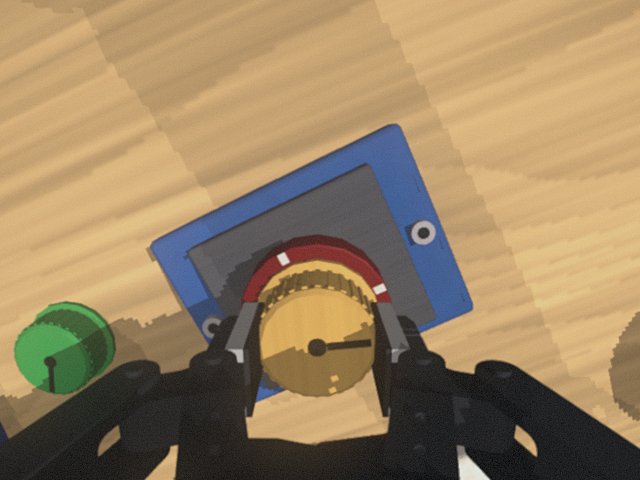

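The nut has turned with the tool (pointer still to the right) while the wheel stayed behind (marks at (283,259) and (380,289)). Subtracting any hub drag leaves 54–64°, inside the release window. I'll lift gently.

```bash
python3 -m crank '0 0 -0.006 0 0 0 0.9;0 0 -0.012 0 0 0 0.9;0 0 -0.018 0 0 0 0.9;0 0 -0.018 0 0 0 0.9'
python3 - <<'E'
from h import *
o=bot.get_obs();print(o['torque'].round(3),o['contact_force'])
c=eyes.read_camera("wrist");cv2.imwrite("pics/w5.png",c["image"][:,:,::-1])
E
```

```text
t: 12.7
eef_pos: [0.5248, 0.1908, 0.0731]
tool_rot: [0.0, 0.184, 0.983, 0.0]
contact_force: [0.0, 0.4, -2.0]
gripper_width: 0.445
grasp_force: 80.2
[-0.018 -0.054  0.002] [ 0.01598882  0.42402273 -1.95182527]
```

View pics/w5.png

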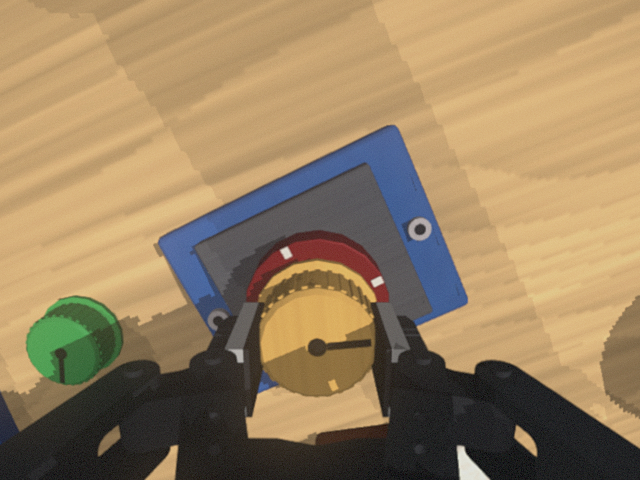

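The wheel's marks moved relative to the nut, to (286,253) and (377,282), and the load is only 2 N, so the nut is coming off alone. I'll raise it further and verify with the fixed cameras.

```bash
python3 -m crank '0 0 -0.02 0 0 0 0.9;0 0 -0.05 0 0 0 0.9;0 0 -0.09 0 0 0 0.9;0 0 -0.13 0 0 0 0.9;0 0 -0.13 0 0 0 0.9;0 0 -0.13 0 0 0 0.9;0 0 -0.13 0 0 0 0.9;0 0 -0.13 0 0 0 0.9;0 0 -0.13 0 0 0 0.9;0 0 -0.13 0 0 0 0.9'
python3 - <<'E'
from h import *
o=bot.get_obs();print(o['contact_force'],o['eef_pos'])
a=eyes.read_camera("wrist")["image"];b=eyes.read_camera("scene")["image"][190:310,350:510]
cv2.imwrite("pics/end.png",np.hstack([cv2.resize(a,(400,300)),cv2.resize(b,(400,300),interpolation=cv2.INTER_CUBIC)])[:,:,::-1])
E
```

```text
t: 13.75
eef_pos: [0.5245, 0.1908, 0.1374]
tool_rot: [-0.0, 0.184, 0.983, -0.0]
contact_force: [0.1, 0.0, -1.0]
gripper_width: 0.441
grasp_force: 80.3
[ 0.13590792  0.02819443 -1.02286741] [0.52447565 0.19075151 0.13735165]
```

View pics/end.png

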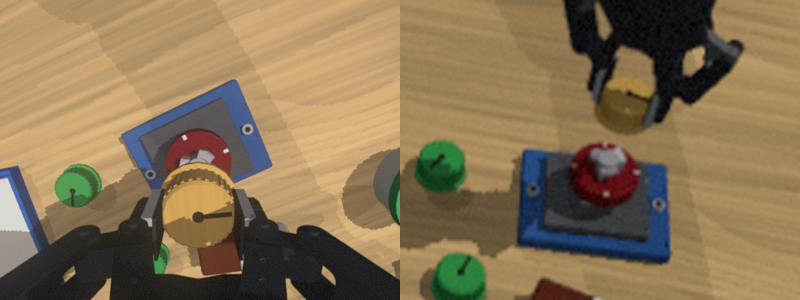

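```bash
python3 - <<'E'
from h import *
c=eyes.read_camera("wrist");im=c["image"];h=cv2.cvtColor(im,cv2.COLOR_RGB2HSV);f=480/300
wh=cv2.inRange(h,(0,0,130),(180,70,255))
n,l,s,ct=cv2.connectedComponentsWithStats(wh[200:262,280:385]);
L=[(ct[i]+[280,200]) for i in range(1,n) if 8<s[i][4]<150];print([(x.round(1),s[i+1][4]) for i,x in enumerate(L)])
for z in(.055,.059,.063):
    P=plane(c,L,z);print(z,P[:,:2].round(4).tolist(),[np.linalg.norm(P[0]-q).round(4) for q in P[1:]],[np.hypot(*(q[:2]-[.5255,.190])).round(4) for q in P])
E
```

```text
[(array([294.7, 219.3]), np.int32(55)), (array([361. , 240.5]), np.int32(53))]
0.055 [[0.5, 0.1867], [0.524, 0.2161]] [np.float64(0.0379)] [np.float64(0.0257), np.float64(0.0261)]
0.059 [[0.4993, 0.1872], [0.5229, 0.216]] [np.float64(0.0372)] [np.float64(0.0263), np.float64(0.0262)]
0.063 [[0.4986, 0.1877], [0.5218, 0.216]] [np.float64(0.0366)] [np.float64(0.027), np.float64(0.0263)]
```

At z=0.059 the marks lie 26.3 and 26.2 mm from the axis with a 37.2 mm chord, so the wheel is home. The nut is held still about 73 mm above its seat. Handing in.

```bash
python3 -c "
from station import ticket
print(ticket.hand_in())"
```

```text
the job is handed in; nothing more can be done
None
```

The maroon wheel is home on the post; its nut undid anticlockwise (right-hand thread) and is held level about 73 mm above its seat, and the job was handed in at about 14 s of the 54 s, with no verdict returned.

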